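Hang the rinse baskets to drip in the glass-engraving studio

ROBOT

A 6-joint arm with a two-finger parallel gripper is mounted at the origin on the work surface. World frame = base frame: x ahead of the robot, y to its left, z up, the work surface at z = 0. Lengths are in m, angles in rad, forces in N, time in s.
With the tool pointing down it reaches from about 0.35 to 0.775 m from the base axis. Payload 7.3 kg.
Tool frame: the origin (TCP) lies between the finger pads; the fingertips stand 17 mm ahead of it and the grasp point (between the pads) lies 2 mm behind it; z points along the fingers, y is the direction in which the jaws open and shut (so a half turn about z gives the same grasp; the last joint's range is limited). The gripper opens to 92 mm and grips with 3 to 60 N. Pads are 19 mm wide; open, the fingers measure 130 mm over their backs; the gripper's body (75 mm by 190 mm) begins 47 mm behind the grasp point.
Start: joints at [-1.335, 0.342, 1.524, -0, 1.275, -0.146], TCP at [0.196, -0.487, 0.244] pointing down, gripper open.
Joint ranges: [-2.53, 2.53], [-0.77, 2.02], [0.04, 2.7], [-1, 4.14], [0.28, 2.66], [-3.11, 3.11]. Speed limits (rad/s): [2.57, 2.57, 3.14, 3.14, 3.14, 3.14].

INTERFACE

Orientations are given as [roll, pitch, yaw] about the fixed x, y, z axes, in that order (R = Rz(yaw) Ry(pitch) Rx(roll)).
In Python, from cell import sensors, vision, hand_in gives the robot as it stands.
- The arm moves only by the tool step_arm, never from a script. Its argument "series" is a list of rows, each a list of 5 numbers: the opening, from 0 (shut) to 1 (fully open), then the shift along the world's x, y, z each as a share of 25 mm, from -1 to 1, then the turn about the world's z as a share of 0.08 rad, from -1 to 1. A call has 1 to 12 rows; each row shifts and turns the commanded pose from where the row before left it; what a row does not reach is not made up. A row lasts 1/10 s, in which the tool goes at most 50 mm and 8.59 degrees, less where a joint would pass 70% of its speed; a pose out of reach is approached as far as the arm can. A call with a number of a shift or a turn outside -1 to 1 is refused whole. A call with a gripper value outside its range is refused whole. The fingers move at their own pace and stop on an object; "squeeze" is the grip in N (left out, the last holds). Time passes only in rows, so rows that do not move let the fingers close. It gives the time, the measured TCP pose, the force and the opening at its end, in the units of the state.
- sensors.observe(): the state, without advancing time (a new reading comes with each control period).
- vision.read_camera(name): name is "side" or "top" or "wrist"; returns a dict with "pixels" (480x640x3 uint8, blue, green, red), "range_z" (480x640 float32, m along the optical axis (not along the pixel's ray), 0 where there is no reading), "camera_matrix" (3x3 intrinsics, pixels), "k1" (the pictures are not rectified: a ray, as slopes to the right and down, at radius r is drawn at 1 + k1 r^2 times it, then the intrinsics apply), "pose" (4x4, takes a point from camera to world coordinates). Camera axes: x right, y down, z forward; pixel columns grow to the right and rows downward; lengths in m; the calibration is good to about 2 mm. A picture is of the moment at which its call begins.
- hand_in(): hands the job in, once; it reports no verdict.
The state is a dict: "time": time; "qpos": joint angles; "qvel": joint speeds; "joint_efforts": joint torques, N m; "tool_pos": TCP position; "tool_rot": TCP orientation; "contact_force": force on the tool from outside, world axes, zero at the start; "torque": the same for the moment, N m; "opening": finger opening in m.
Only numpy, scipy, OpenCV 4.12 (cv2) and the standard library are available. Lean on these libraries where they do the work, as an engineer would, in place of code of your own. Each camera call takes 0.05 s, during which the arm holds its last target.

TASK

Hang both steel rinse baskets up to drip by their carrying bars: the blue-handled one on the blue hook and the orange-handled one on the orange hook, each hooked at about the middle of its bar so that it hangs level. Keep the engraved glass standing in each basket throughout, and do not disturb the bottle, vase, jar and tumbler standing around.

Things in the scene. Friction and masses are not known exactly. Their poses are not given: they have to be found in the camera images.
- basket_blue_grip (a point): Centre of the blue carrying bar (10 x 10 mm, 112 long, 100 clear between uprights at y = +-53) of a loose steel basket, 0.15 to 0.31 kg + glass: open box 70 (x) x 112 (y) x 38 mm high with a rigid upright bail. Point 135 mm above its underside, total height 140. Basket axes: x across the bar, y along it, z up; front and back alike. Starts on the table, left or right.
- glass_blue_mid (a point): Centre (half-way up) of a loose clear glass cup, 40 mm in diameter, 60 high, 0.08 kg, standing in the middle of the blue-handled basket between low partitions. Its rim is 64 mm above the basket's underside, 66 mm below the carrying bar. z is its axis.
- basket_orange_grip (a point): Centre of the orange carrying bar (10 x 10 mm, 112 long, 100 clear between uprights at y = +-53) of a loose steel basket, 0.15 to 0.31 kg + glass: open box 70 (x) x 112 (y) x 38 mm high with a rigid upright bail. Point 135 mm above its underside, total height 140. Basket axes: x across the bar, y along it, z up; front and back alike. Starts on the table, left or right.
- glass_orange_mid (a point): Centre (half-way up) of a loose clear glass cup, 40 mm in diameter, 60 high, 0.08 kg, standing in the middle of the orange-handled basket between low partitions. Its rim is 64 mm above the basket's underside, 66 mm below the carrying bar. z is its axis.
- hook_blue_seat (a point): Where the centre of the hung bar rests on the blue hook, 189 mm above the table, 9 mm over the rod's centre line. The hook is an 8 mm blue rod: from its post it slopes down to this point, then rises to its free tip 30 mm away along the stand's -x (tip's top 206 mm above the table). Axes are the stand's: -x is the way the hook points, roughly to the robot; z up.
- stand_blue: Fixed stand of the blue hook: steel drip disc 160 mm in diameter, 10 thick; origin at the centre of its underside, straight below the seat point. Blue post 12 mm thick at x = +68 mm, 198 mm high; the hook leaves it 195 mm up, towards -x. The two stands may change places, left and right.
- hook_orange_seat (a point): Where the centre of the hung bar rests on the orange hook, 189 mm above the table, 9 mm over the rod's centre line. The hook is an 8 mm orange rod: from its post it slopes down to this point, then rises to its free tip 30 mm away along the stand's -x (tip's top 206 mm above the table). Axes are the stand's: -x is the way the hook points, roughly to the robot; z up.
- stand_orange: Fixed stand of the orange hook: steel drip disc 160 mm in diameter, 10 thick; origin at the centre of its underside, straight below the seat point. Orange post 12 mm thick at x = +68 mm, 198 mm high; the hook leaves it 195 mm up, towards -x. The two stands may change places, left and right.
- bottle: White coolant bottle with black cap, 58 mm in diameter, 130 mm high, standing loose in front of the robot; origin at the centre of its underside. Bystander.
- vase: Green glass vase, at most 60 mm in diameter, 150 mm high, loose, beyond the stands; origin at the centre of its underside. Bystander.
- jar: Amber glass jar, 60 mm in diameter, 70 mm high, loose, far left; origin at the centre of its underside. Bystander.
- tumbler: Clear glass tumbler, 60 mm in diameter, 85 mm high, loose, far right; origin at the centre of its underside. Bystander.
Mind the look-alikes: they are no part of the job. What is shaped like the part that bears basket_blue_grip but green or turquoise is not meant.

How it is judged:
By the outcome, as a careful person would: the job done as asked, in the order asked, and still so for the second after the job is handed in, with the robot touching nothing.
It also fails if it takes over 61 s, if anything falls off the work surface, if the arm or the gripper's body presses on something with over 40 N, if the wrist force passes 120 N, or if a joint passes its speed limit or range.

## Working session

There is one attempt and no reset: what is moved stays moved. The work goes in short steps, Python scripts to look and compute and a tool call to move; the robot and the scene stay as the last step left them, time stands still between calls to the robot, and variables do not carry over. Pictures are saved under pics/ and viewed, and the job is handed in when it is done.

Besides the shell and the picture viewer there is one more tool, called after ">>>" as name(argument=value, ...) on one line, values as JSON. step_arm: Moves the arm, as the interface text tells. Its arguments: {"type":"object","properties":{"series":{"type":"array","items":{"type":"array","items":{"type":"number","minimum":-1,"maximum":1}}},"squeeze":{"type":"number"}},"required":["series"]}

```bash
ls; mkdir -p pics; python3 - <<'E'
from cell import sensors, vision
import cv2,numpy as np,pickle
s=sensors.observe();print(s)
d={}
for n in ("side","top","wrist"):
    c=vision.read_camera(n);d[n]=c
    cv2.imwrite(f"pics/{n}0.png",c["pixels"]);print(n,c["camera_matrix"].tolist(),c["k1"],np.round(c["pose"],3).tolist())
pickle.dump(d,open("d0.pkl","wb"))
E
```

```text
pics
{'time': 0.0, 'qpos': array([-1.33502154e+00,  3.42739697e-01,  1.52501728e+00, -9.05085110e-06,
        1.27538971e+00, -1.45966898e-01]), 'qvel': array([ 1.38131107e-03,  9.21013133e-04, -7.76438464e-04,  6.46030685e-05,
       -7.63571865e-04, -1.30827305e-03]), 'joint_efforts': array([ 4.66926358e-04, -4.31242526e+01, -2.44216150e+01,  7.18640070e-02,
        5.60111320e-02, -1.38967848e-04]), 'tool_pos': array([ 0.19552695, -0.4868227 ,  0.24303604]), 'tool_rot': array([-3.14005389e+00, -2.17469658e-04,  3.81744160e-01]), 'contact_force': array([-0.40475616, -1.20579751,  0.04350867]), 'torque': array([0.04024044, 0.00772579, 0.06156766]), 'opening': 0.09199038946391258}
side [[532.8400629917604, 0.0, 324.2913183632401], [0.0, 532.8400629917604, 241.1643332420803], [0.0, 0.0, 1.0]] 0.040812730167910746 [[0.98, -0.152, 0.128, 0.31], [-0.199, -0.707, 0.679, -0.792], [-0.013, -0.691, -0.723, 1.134], [0.0, 0.0, 0.0, 1.0]]
top [[525.6269497890837, 0.0, 321.93717000125764], [0.0, 525.6269497890837, 248.01143638162108], [0.0, 0.0, 1.0]] 0.03098483948607621 [[-0.026, -0.995, 0.097, 0.352], [-0.999, 0.028, 0.016, 0.126], [-0.019, -0.097, -0.995, 1.714], [0.0, 0.0, 0.0, 1.0]]
wrist [[390.8213417999843, 0.0, 319.6069383126869], [0.0, 390.8213417999843, 238.18396376095157], [0.0, 0.0, 1.0]] 0.01743343835584879 [[0.373, -0.898, -0.234, 0.258], [-0.928, -0.361, -0.093, -0.462], [-0.001, 0.252, -0.968, 0.384], [0.0, 0.0, 0.0, 1.0]]
```

View pics/side0.png

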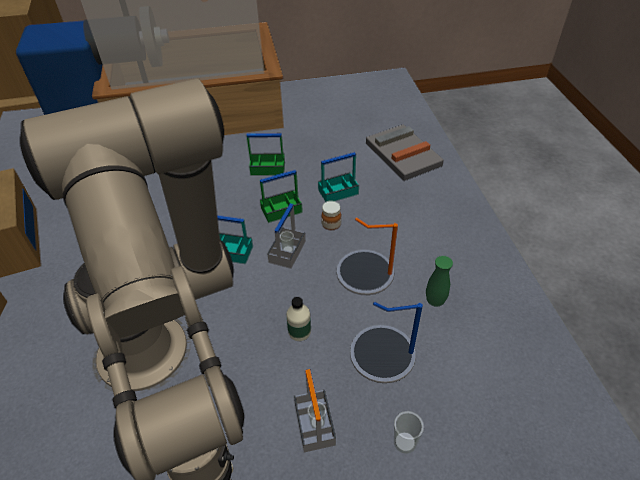

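View pics/top0.png

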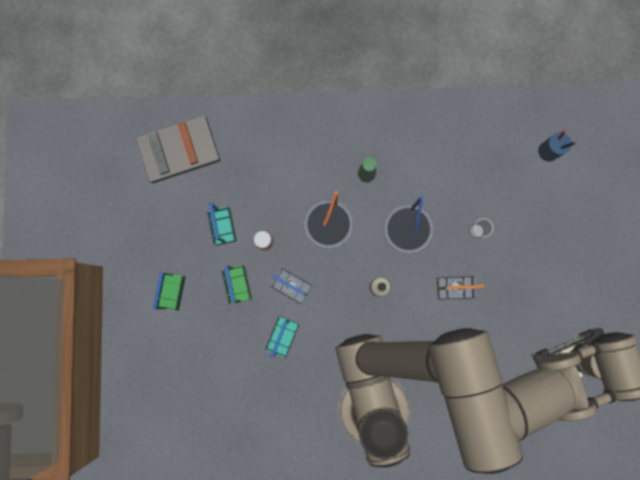

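Both pictures agree. Blue bars sit on steel at side (287,218) / top (291,285), on green at top (236,284) and (168,292), and on turquoise at top (221,225) and (283,337). The orange bar is on steel at top (457,287), with a loose orange block at (188,143). I choose the two steel ones that hold glasses.

```bash
cat > h.py <<'E'
import cv2,numpy as np,pickle
def ray(c,u,v):
    K=c["camera_matrix"];k=c["k1"]
    uv=np.array([[[u,v]]],float)
    x=cv2.undistortPoints(uv,K,np.array([k,0,0,0,0.]))[0,0]
    R=c["pose"][:3,:3];d=R@np.array([x[0],x[1],1.]);return c["pose"][:3,3],d
def plane(c,u,v,z):
    o,d=ray(c,u,v);return o+d*(z-o[2])/d[2]
def proj(c,p):
    T=np.linalg.inv(c["pose"]);q=T[:3,:3]@np.array(p)+T[:3,3];x=q[:2]/q[2];r=x@x;x=x*(1+c["k1"]*r)
    K=c["camera_matrix"];return np.array([K[0,0]*x[0]+K[0,2],K[1,1]*x[1]+K[1,2]])
def mask(c,col,box):
    h=cv2.cvtColor(c["pixels"],cv2.COLOR_BGR2HSV)
    lo,hi=dict(blue=((105,130,40),(125,255,255)),orange=((5,150,90),(20,255,255)))[col]
    m=cv2.inRange(h,lo,hi);x0,y0,x1,y1=box
    o=np.zeros_like(m);o[y0:y1,x0:x1]=m[y0:y1,x0:x1];return o
def tri(c1,p1,c2,p2):
    o1,d1=ray(c1,*p1);o2,d2=ray(c2,*p2)
    A=np.stack([d1,-d2],1);t=np.linalg.lstsq(A,o2-o1,rcond=None)[0]
    a=o1+d1*t[0];b=o2+d2*t[1];return (a+b)/2,np.linalg.norm(a-b)
def blob(m):
    n,l,s,ce=cv2.connectedComponentsWithStats(m);i=1+np.argmax(s[1:,4]);return (l==i).astype(np.uint8)*255,ce[i],s[i]
E
python3 - <<'E'
from h import *
d=pickle.load(open("d0.pkl","rb"));S,T=d["side"],d["top"]
out=[]
for n,col,bs,bt in (("bb","blue",(270,200,305,235),(268,268,314,302)),("bo","orange",(295,360,330,425),(440,275,495,300)),("hb","blue",(365,290,430,360),(405,190,430,240)),("ho","orange",(345,210,405,285),(315,185,345,235))):
    ms,cs,ss=blob(mask(S,col,bs));mt,ct,st=blob(mask(T,col,bt))
    print(n,cs,ss,ct,st,tri(S,cs,T,ct))
    if n[0]=="b":
        for c,m in((S,ms),(T,mt)):
            ys,xs=np.nonzero(m);P=np.array([plane(c,u,v,0.137) for u,v in zip(xs,ys)])[:,:2]
            r=cv2.minAreaRect((P*1000).astype(np.float32));print(r, P.mean(0))
crops=[cv2.resize(S["pixels"][195:275,220:320],(400,320),interpolation=cv2.INTER_CUBIC),cv2.resize(S["pixels"][365:455,265:365],(400,320)),cv2.resize(T["pixels"][250:330,250:350],(400,280),interpolation=cv2.INTER_CUBIC),cv2.resize(T["pixels"][250:330,410:510],(400,280))]
cv2.imwrite("pics/crop.png",np.vstack([np.hstack(crops[:2]),np.hstack(crops[2:])]))
# discs: circle fit of rim
for name,box in(("top_or",(300,195,358,252)),("top_bl",(380,200,438,258))):
    g=cv2.cvtColor(T["pixels"],cv2.COLOR_BGR2GRAY)[box[1]:box[3],box[0]:box[2]]
    cs=cv2.HoughCircles(g,cv2.HOUGH_GRADIENT,1,100,param1=80,param2=8,minRadius=20,maxRadius=27);
    print(name,cs); 
    if cs is not None: 
        u,v,r=cs[0,0];print(plane(T,u+box[0],v+box[1],0.01), r*1.7/525)
E
```

```text
bb [283.50819672 217.63114754] [275 204  18  29 122] [280.625 280.375] [274 276  16  10  24] (array([0.40592646, 0.28145869, 0.1101766 ]), np.float64(0.014041923930137408))
((396.76873779296875, 253.51004028320312), (115.90164947509766, 12.878361701965332), 59.333370208740234) [0.39681869 0.25386267]
((410.8804016113281, 276.28887939453125), (52.659000396728516, 4.054125785827637), 60.03392028808594) [0.41193453 0.27853763]
bo [312.60305344 394.51145038] [306 369  15  52 262] [472.66666667 286.33333333] [472 286   2   2   3] (array([ 0.37773779, -0.2854256 ,  0.16286242]), np.float64(0.0022077498900203675))
((378.2747497558594, -269.91595458984375), (10.561652183532715, 113.74418640136719), 1.144504189491272) [ 0.37839742 -0.27120413]
((378.7999267578125, -291.90057373046875), (2.939131259918213, 2.960752487182617), 88.55897521972656) [ 0.37928162 -0.29237346]
hb [407.93908629 320.35532995] [373 302  50  52 394] [417.21428571 219.85714286] [416 210   4  21  42] (array([ 0.60107486, -0.14062715,  0.14326907]), np.float64(0.03774746855750361))
ho [383.91517857 236.91517857] [355 218  43  57 224] [330.52727273 208.12727273] [324 193  13  31  55] (array([0.63284243, 0.12173561, 0.14194   ]), np.float64(0.013695846362115488))
top_or [[[27.5 28.5 20.5]]]
[0.59839155 0.13389316 0.01      ] 0.066380955
top_bl [[[28.5 28.5 21.2]]]
[ 0.57433956 -0.12924517  0.01      ] 0.06864762
```

View pics/crop.png

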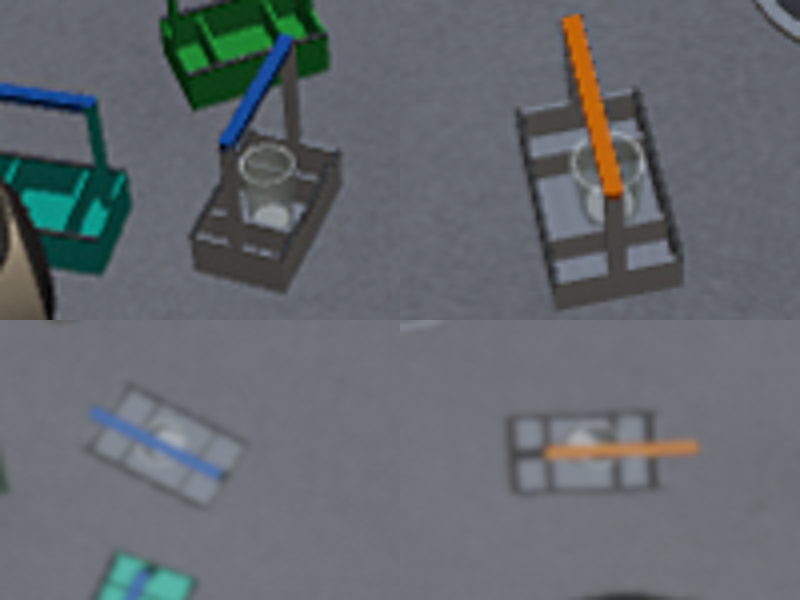

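The close crop shows the chosen bars on bare steel baskets with a clear glass inside each. Next I refine the top view, the stands and the bystanders.

```bash
python3 - <<'E'
from h import *
d=pickle.load(open("d0.pkl","rb"));S,T=d["side"],d["top"]
def m2(c,col,box,s=75):
    h=cv2.cvtColor(c["pixels"],cv2.COLOR_BGR2HSV);lo,hi=dict(blue=((106,s,40),(125,255,255)),orange=((3,s,60),(22,255,255)))[col]
    m=cv2.inRange(h,lo,hi);x0,y0,x1,y1=box;o=np.zeros_like(m);o[y0:y1,x0:x1]=m[y0:y1,x0:x1];return blob(o)
for n,col,bt,bs in (("bb","blue",(268,268,314,302),(270,200,305,235)),("bo","orange",(440,275,495,300),(295,360,330,425))):
  for c,b,s in((T,bt,110),(S,bs,130)):
    m,ce,st=m2(c,col,b,s)
    ys,xs=np.nonzero(m);P=np.array([plane(c,u,v,0.1385) for u,v in zip(xs,ys)])[:,:2]
    vx,vy,_,_=cv2.fitLine((P*1000).astype(np.float32),cv2.DIST_L2,0,.01,.01).ravel()
    r=cv2.minAreaRect((P*1000).astype(np.float32));print(n,st,np.round(r[0],1),np.round(r[1],1),"dir deg",np.degrees(np.arctan2(vy,vx)))
# discs: dark interior ellipse contours
for n,bs,bt in(("ho",(330,240,402,300),(300,195,358,252)),("hb",(345,315,420,385),(380,200,438,258))):
  for c,b in((S,bs),(T,bt)):
    h=cv2.cvtColor(c["pixels"],cv2.COLOR_BGR2GRAY);x0,y0,x1,y1=b
    m=np.zeros_like(h);m[y0:y1,x0:x1]=(h[y0:y1,x0:x1]<68)*255
    m=cv2.morphologyEx(m,cv2.MORPH_CLOSE,np.ones((7,7)));m=cv2.morphologyEx(m,cv2.MORPH_OPEN,np.ones((7,7)));m,ce,st=blob(m)
    P=np.array([plane(c,u,v,0.01)[:2]*1000 for v,u in zip(*np.nonzero(m))],np.float32)
    print(n,st,cv2.minEnclosingCircle(P),P.mean(0),np.sqrt(len(P)))
v=np.hstack([cv2.resize(S["pixels"][205:385,335:455],(400,600),interpolation=cv2.INTER_CUBIC),cv2.resize(T["pixels"][180:255,295:445],(400,200),interpolation=cv2.INTER_CUBIC)]) if 0 else cv2.resize(S["pixels"][205:390,335:455],(388,598),interpolation=cv2.INTER_CUBIC)
t=cv2.resize(T["pixels"][180:260,300:440],(400,228),interpolation=cv2.INTER_CUBIC);o=np.zeros((598,400,3),np.uint8);o[:228]=t
cv2.imwrite("pics/stands.png",np.hstack([v,o]))
E
```

```text
bb [273 276  32  19  80] [398.  254.8] [107.7   7. ] dir deg 59.122757
bb [275 204  18  29 119] [396.3 251.6] [114.8  11.8] dir deg 59.731728
bo [446 285  38   4 107] [ 379.4 -267.9] [109.    8.9] dir deg -89.15336
bo [306 369  15  52 274] [ 378.4 -270.7] [ 11.  114.5] dir deg -89.0873
ho [ 341  252   52   43 1743] ((605.3056640625, 121.57460021972656), 86.22088623046875) [596.0327  123.40547] 41.7492514902962Traceback (most recent call last):
  File "<stdin>", line 17, in <module>
  File "h.py", line 22, in blob
    n,l,s,ce=cv2.connectedComponentsWithStats(m);i=1+np.argmax(s[1:,4]);return (l==i).astype(np.uint8)*255,ce[i],s[i]
                                                     ~~~~~~~~~^^^^^^^^^
    return _wrapfunc(a, 'argmax', axis=axis, out=out, **kwds)
    return bound(*args, **kwds)
ValueError: attempt to get argmax of an empty sequence
```

```bash
python3 - <<'E'
from h import *
d=pickle.load(open("d0.pkl","rb"));S,T=d["side"],d["top"]
v=cv2.resize(S["pixels"][210:390,330:430],None,fx=3.3,fy=3.3,interpolation=cv2.INTER_CUBIC)
t=cv2.resize(T["pixels"][185:255,300:440],None,fx=3.3,fy=3.3,interpolation=cv2.INTER_CUBIC);o=np.zeros((v.shape[0],t.shape[1],3),np.uint8);o[:t.shape[0]]=t
cv2.imwrite("pics/stands.png",np.hstack([v,o]))
E
```

```text
(no output)
```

View pics/stands.png

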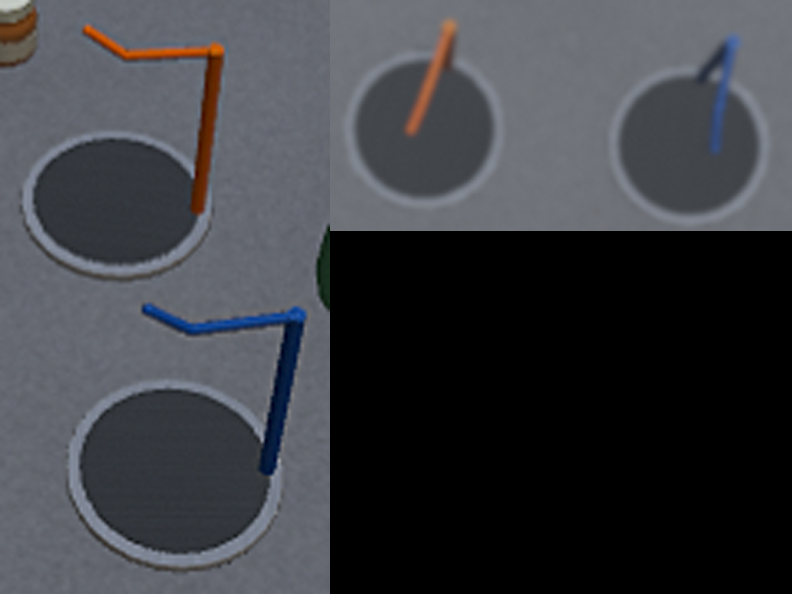

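```bash
python3 - <<'E'
from h import *
d=pickle.load(open("d0.pkl","rb"));S,T=d["side"],d["top"]
sp=lambda x,y,z:plane(S,330+x/3.3-.35,210+y/3.3-.35,z)
tp=lambda x,y,z:plane(T,300+(x-330)/3.3-.35,185+y/3.3-.35,z)
for n,b,t,p,tt,tpst,L,R,U,D,tr in (("or",(127,55),(87,30),(218,48),(411,132),(449,25),22,211,131,277,(425,129)),("bl",(193,329),(148,309),(297,314),(715,150),(732,43),69,281,380,570,(688,146))):
    b,t,p=sp(*b,.180),sp(*t,.202),sp(*p,.198)
    print(n,"bend",b,"tip",t,"post",p,"yaw",np.degrees(np.arctan2(*(p-t)[1::-1])),np.linalg.norm((p-b)[:2]),np.linalg.norm((t-b)[:2]))
    tt,tq=tp(*tt,.2),tp(*tpst,.198);print("  top tip",tt,"post",tq,"yaw",np.degrees(np.arctan2(*(tq-tt)[1::-1])),"disc",tp(*tr,.01))
for n,(x0,y0,x1,y1),c in (("or",(330,240,402,300),S),("bl",(345,315,420,390),S)):
    h=cv2.cvtColor(c["pixels"],cv2.COLOR_BGR2HSV);m=np.zeros(h.shape[:2],np.uint8)
    m[y0:y1,x0:x1]=(c["pixels"][y0:y1,x0:x1].max(2)<75)*255
    m=cv2.morphologyEx(m,cv2.MORPH_OPEN,np.ones((9,9)))
    cs,_=cv2.findContours(m,0,1);k=max(cs,key=cv2.contourArea)
    P=np.array([plane(c,u,v,0.01)[:2]*1000 for u,v in k[:,0]],np.float32)
    print(n,cv2.fitEllipse(P),np.array(cv2.boundingRect(k)))
st=pickle.load(open("d0.pkl","rb"))["side"]
# bystanders, approx base centers
print("bottle",plane(S,298,328,.02),"jar",plane(S,332,224,0),"tumbler",plane(S,404,440,.02),"vase",plane(S,437,298,.02))
print("green",plane(S,281,205,.02),"turq",plane(S,338,187,.02),plane(S,238,247,.02))
E
```

```text
or bend [0.59845137 0.13117494 0.18      ] tip [0.56892663 0.14254629 0.202     ] post [0.66207343 0.10647906 0.198     ] yaw -21.166824121163142 0.06824700909113443 0.03163886032462969
  top tip [0.56785426 0.14272599 0.2       ] post [0.66282477 0.10655314 0.198     ] yaw -20.851092109400497 disc [0.59750863 0.13084841 0.01      ]
bl bend [ 0.57531331 -0.1293053   0.18      ] tip [ 0.54485227 -0.12289603  0.202     ] post [ 0.64043173 -0.14418318  0.198     ] yaw -12.555803507098064 0.06679640347208578 0.03112802400691693
  top tip [ 0.54425766 -0.12304074  0.2       ] post [ 0.63910697 -0.14231786  0.198     ] yaw -11.488288201528801 disc [ 0.57308666 -0.12800905  0.01      ]
or ((595.9638671875, 131.19728088378906), (131.96017456054688, 132.9303741455078), 164.3602294921875) [341 253  47  37]
bl ((573.9755249023438, -129.09976196289062), (134.81285095214844, 136.77906799316406), 93.14257049560547) [355 328  57  49]
bottle [ 0.38365907 -0.02668523  0.02      ] jar [0.54839239 0.33826311 0.        ] tumbler [ 0.55688043 -0.35228039  0.02      ] vase [ 0.75438627 -0.00922282  0.02      ]
green [0.40743614 0.43374486 0.02      ] turq [0.59815149 0.47939214 0.02      ] [0.26124948 0.28327579 0.02      ]
```

Blue: bar centre (0.397, 0.2535), direction 59.4°. Orange: (0.3785, -0.2695), direction 90.9°. Seats: blue (0.5745, -0.129), hook yaw -12°; orange (0.598, 0.131), hook yaw -21°. I will grip 25 mm off mid-bar so the fingers clear the hook rod, starting with blue.

>>> step_arm(series=[[0.6, 0.3, 0.4, 0.2, 0.6], [0.6, 0.7, 0.9, 0.2, 0.7], [0.6, 0.7, 0.9, 0.2, 0.7], [0.6, 0.7, 0.9, 0.2, 0.7], [0.6, 0.7, 0.9, 0.2, 0.7], [0.6, 0.7, 0.9, 0.2, 0.7], [0.6, 0.7, 0.9, 0.2, 0.7], [0.6, 0.7, 0.9, 0.2, 0.7], [0.6, 0.7, 0.9, 0.2, 0.7], [0.6, 0.7, 0.9, 0.2, 0.7], [0.6, 0.7, 0.9, 0.2, 0.7], [0.6, 0.5, 0.9, 0.1, 0.5]], squeeze=50)

```text
time: 1.35
tool_pos: [0.3915, -0.2279, 0.302]
tool_rot: [3.141, -0.0, 1.035]
contact_force: [0.9, 0.9, 0.1]
opening: 0.0551
```

>>> step_arm(series=[[0.6, 0.2, 0.9, 0, 0], [0.6, 0.2, 0.9, 0, 0], [0.6, 0.2, 0.9, 0, 0], [0.6, 0.2, 0.9, 0, 0], [0.6, 0, 0.9, 0, 0], [0.6, 0, 0.9, 0, 0], [0.6, 0, 0.9, 0, 0], [0.6, 0, 0.9, 0, 0], [0.6, 0, 0.9, 0, 0], [0.6, 0, 0.9, 0, 0], [0.6, 0, 0.9, 0, 0], [0.6, 0, 0.9, 0, 0]])

```text
time: 2.55
tool_pos: [0.41, 0.0419, 0.3016]
tool_rot: [3.141, -0.0, 1.032]
contact_force: [0.3, 0.7, 0.0]
opening: 0.0552
```

>>> step_arm(series=[[0.6, -0.1, 0.9, 0, 0], [0.6, -0.2, 0.9, 0, 0], [0.6, -0.2, 0.9, 0, 0], [0.6, -0.2, 0.9, 0, 0], [0.6, -0.2, 0.8, 0, 0], [0.6, -0.1, 0.7, 0, 0], [0.6, -0.1, 0.5, 0, 0], [0.6, 0, 0, 0, 0]])

```text
time: 3.35
tool_pos: [0.3821, 0.1817, 0.3015]
tool_rot: [-3.141, -0.0, 1.034]
contact_force: [0.5, -0.1, -0.4]
opening: 0.0553
```

```bash
python3 - <<'E'
from cell import sensors, vision
from h import *
s=sensors.observe();print(s['time'],s['tool_pos'],s['tool_rot'],s['qpos'])
c=vision.read_camera("wrist");cv2.imwrite("pics/w1.png",c["pixels"]);pickle.dump(c,open("w1.pkl","wb"))
m=mask(c,"blue",(0,0,640,480));n,l,st,ce=cv2.connectedComponentsWithStats(m)
for i in range(1,n):
  if st[i,4]>200:
    ys,xs=np.nonzero(l==i);P=np.array([plane(c,u,v,.14)[:2]*1000 for u,v in zip(xs[::3],ys[::3])],np.float32)
    r=cv2.minAreaRect(P);vx,vy,_,_=cv2.fitLine(P,2,0,.01,.01).ravel();print(ce[i],st[i],r,np.degrees(np.arctan2(vy,vx)))
E
```

```text
3.35 [0.38213175 0.18170225 0.30147002] [-3.14133501e+00 -3.88508987e-04  1.03403047e+00] [2.61969376e-01 1.07320058e-01 1.67078614e+00 4.65602925e-04
 1.36338785e+00 7.98639328e-01]
[289.0962922  127.77255119] [ 282   53   15  153 1807] ((397.7634582519531, 253.7186737060547), (109.03103637695312, 9.271903991699219), 59.249507904052734) 59.360855
[ 90.45853365 204.17487981] [  22  191  144   28 1664] ((238.30062866210938, 285.9647521972656), (9.486324310302734, 110.79067993164062), 66.55073547363281) -23.371302
```

View pics/w1.png

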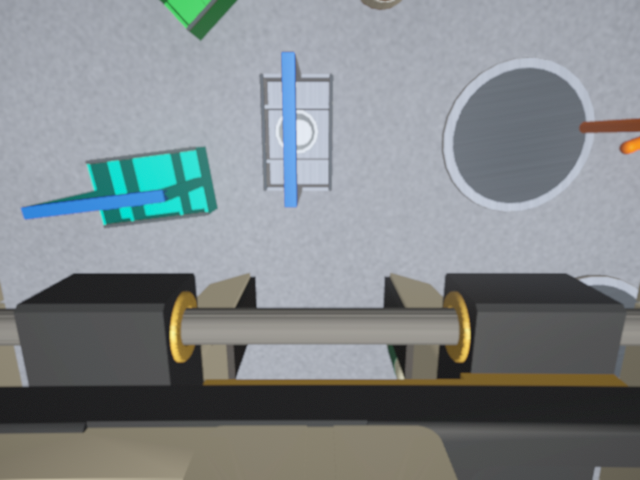

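The wrist view shows the blue bar at pixels (288,53) to (290,206) on a steel basket with a glass. It measures (0.3977, 0.2537) at 59.4°, which agrees with the side view.

>>> step_arm(series=[[0.6, 0.1, 0.5, 0, 0], [0.6, 0, 0.7, 0, 0], [0.6, 0, 0.6, 0, 0], [0.6, 0, 0.2, -0.4, 0], [0.6, 0, 0, -0.7, 0], [0.6, 0, 0, -0.9, 0], [0.6, 0, 0, -0.9, 0], [0.6, 0, 0, -0.9, 0], [0.6, 0, 0, -0.7, 0], [0.6, 0, 0, -0.5, 0], [0.6, 0, 0, 0, 0], [0.6, 0, 0, 0, 0]])

```text
time: 4.6
tool_pos: [0.3857, 0.23, 0.1761]
tool_rot: [-3.141, 0.001, 1.029]
contact_force: [0.2, -0.3, 0.7]
opening: 0.055
```

>>> step_arm(series=[[0.6, 0, 0.1, -0.4, 0.1], [0.6, 0, 0, -0.5, 0], [0.6, 0, 0, -0.5, 0], [0.6, 0, 0, -0.3, 0], [0.6, 0, 0, 0, 0], [0, 0, 0, 0, 0], [0, 0, 0, 0, 0], [0, 0, 0, 0, 0], [0, 0, 0, 0, 0], [0, 0, 0, 0, 0], [0, 0, 0, 0, 0]])

```text
time: 5.7
tool_pos: [0.3857, 0.2328, 0.1338]
tool_rot: [3.141, -0.0, 1.038]
contact_force: [-0.4, -0.1, -0.1]
opening: 0.0118
```

>>> step_arm(series=[[0, 0, 0, 0, 0], [0, 0, 0, 0, 0], [0, 0, 0, 0.1, 0], [0, 0, 0, 0.2, 0], [0, 0, 0, 0.3, 0], [0, 0, 0, 0.3, 0], [0, 0, 0, 0.2, 0], [0, 0, 0, 0.1, 0], [0, 0, 0, 0, 0]])

```text
time: 6.6
tool_pos: [0.3858, 0.2329, 0.1642]
tool_rot: [3.141, -0.001, 1.038]
contact_force: [0.5, -0.1, -3.7]
opening: 0.0097
```

```bash
cat > look.py <<'E'
import sys
from cell import sensors, vision
from h import *
n=sys.argv[1]
s=sensors.observe();print(s['time'],s['tool_pos'],s['tool_rot'],s['contact_force'],s['torque'],s['opening'])
im=[]
for k in sys.argv[2:]:
    c=vision.read_camera(k);pickle.dump(c,open(f"{n}{k}.pkl","wb"));cv2.imwrite(f"pics/{n}{k}.png",c["pixels"])
E
python3 look.py l1 side wrist
```

```text
6.6 [0.38581522 0.23285475 0.16417502] [ 3.14096776e+00 -6.56908938e-04  1.03778859e+00] [ 0.54413521 -0.14493968 -3.73569313] [-0.11169721  0.03039924  0.0180029 ] 0.00973825119529161
```

View pics/l1side.png

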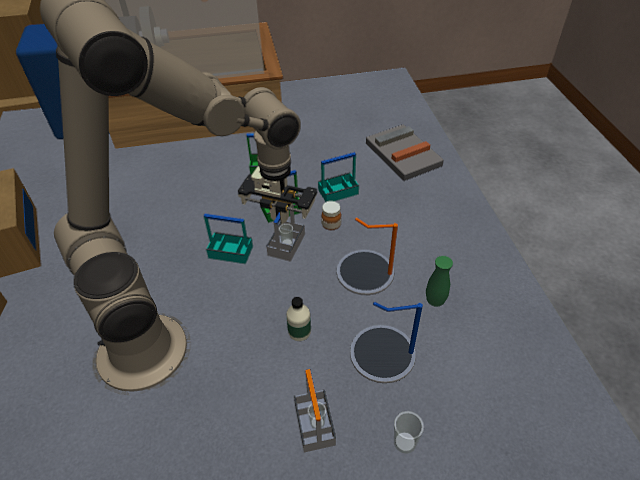

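View pics/l1wrist.png

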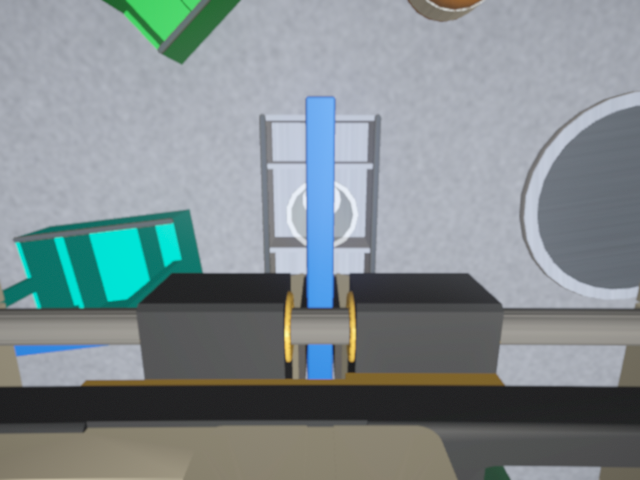

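Blue is lifted, about 3.7 N, glass standing. I use the wrist depth to check bar tilt and where the far end lies.

```bash
cat > tilt.py <<'E'
import sys
from h import *
n,col,x,y,a=sys.argv[1],sys.argv[2],*map(float,sys.argv[3:6])
c=pickle.load(open(n,"rb"));m,ce,st=blob(mask(c,col,(150,40,500,262)))
m=cv2.erode(m,np.ones((5,5)));P=[]
for v,u in zip(*np.nonzero(m)):
    z=c["range_z"][v,u]
    if z>0:
        o,d=ray(c,u,v);P.append(o+d*z)
P=np.array(P);dv=np.array([np.cos(a),np.sin(a)])
s=(P[:,:2]-[x,y])@dv;l=(P[:,:2]-[x,y])@np.array([-dv[1],dv[0]])
k=np.polyfit(s,P[:,2],1);print("s range",s.min(),s.max(),"lat",np.median(l),"slope deg",np.degrees(np.arctan(k[0])),"z top at s=0,.025",k[1],k[1]+.025*k[0],"blob",st)
E
python3 tilt.py l1wrist.pkl blue .3858 .2329 1.038
```

```text
s range 0.023979719219376618 0.07906510491885681 lat 0.00041079744164754223 slope deg -0.3734377140866775 z top at s=0,.025 0.1703513389634163 0.17018839371452177 blob [ 306   97   29  165 4385]
```

>>> step_arm(series=[[0, 0, 0, 0.2, 0], [0, 0, 0, 0.4, 0], [0, 0, 0, 0.6, 0], [0, 0, 0, 0.7, 0], [0, 0, 0, 0.7, 0], [0, 0, 0, 0.7, 0], [0, 0, 0, 0.7, 0], [0, 0, 0, 0.6, 0], [0, 0, 0, 0.4, 0], [0, 0, 0, 0.3, 0], [0, 0, 0, 0.1, 0], [0, 0, 0, 0, 0]])

```text
time: 7.9
tool_pos: [0.3856, 0.2328, 0.2987]
tool_rot: [3.142, 0.0, 1.038]
contact_force: [0.4, 0.0, -2.8]
opening: 0.0095
```

>>> step_arm(series=[[0, 0, -0.1, 0, 0], [0, 0.05, -0.2, 0, 0.1], [0, 0.1, -0.35, 0, 0.1], [0, 0.15, -0.5, 0, 0.2], [0, 0.15, -0.6, 0, 0.2], [0, 0.15, -0.6, 0, 0.2], [0, 0.15, -0.6, 0, 0.2], [0, 0.15, -0.6, 0, 0.2], [0, 0.15, -0.6, 0, 0.2], [0, 0.15, -0.6, 0, 0.2], [0, 0.15, -0.6, 0, 0.2], [0, 0.15, -0.6, 0, 0.2]])

```text
time: 9.1
tool_pos: [0.4232, 0.0827, 0.2986]
tool_rot: [-3.142, 0.0, 1.198]
contact_force: [-0.0, 0.6, -2.8]
opening: 0.0094
```

>>> step_arm(series=[[0, 0.15, -0.6, 0, 0.2], [0, 0.15, -0.6, 0, 0.2], [0, 0.15, -0.6, 0, 0.2], [0, 0.15, -0.6, 0, 0.2], [0, 0.15, -0.6, 0, 0.2], [0, 0.15, -0.6, 0, 0.2], [0, 0.15, -0.6, 0, 0.2], [0, 0.15, -0.6, 0, 0.2], [0, 0.15, -0.5, 0, 0.1], [0, 0.1, -0.35, 0, 0.1], [0, 0.05, -0.2, 0, 0], [0, 0, -0.1, 0, 0]])

```text
time: 10.3
tool_pos: [0.4606, -0.0652, 0.2986]
tool_rot: [-3.141, -0.0, 1.341]
contact_force: [-0.2, -0.4, -3.3]
opening: 0.0097
```

>>> step_arm(series=[[0, 0.1, -0.2, 0, 0.1], [0, 0.2, -0.5, 0, 0.15], [0, 0.25, -0.6, 0, 0], [0, 0.25, -0.6, 0, 0], [0, 0.2, -0.5, 0, 0], [0, 0.15, -0.3, 0, 0], [0, 0.05, -0.1, -0.2, 0], [0, 0, 0, -0.5, 0], [0, 0, 0, -0.7, 0], [0, 0, 0, -0.6, 0], [0, 0, 0, -0.4, 0], [0, 0, 0, -0.2, 0]])

```text
time: 11.5
tool_pos: [0.4902, -0.1343, 0.2327]
tool_rot: [-3.14, -0.0, 1.362]
contact_force: [-0.4, -0.1, -2.9]
opening: 0.0093
```

>>> step_arm(series=[[0, 0, 0, -0.2, 0], [0, 0, 0, -0.2, 0], [0, 0, 0, -0.1, 0], [0, 0, 0, 0, 0], [0, 0, 0, 0, 0]])

```text
time: 12.0
tool_pos: [0.4908, -0.1348, 0.2215]
tool_rot: [3.141, 0.0, 1.362]
contact_force: [0.3, -0.1, -3.8]
opening: 0.0092
```

```bash
python3 look.py l2 side wrist
```

```text
12.0 [ 0.49077808 -0.13477157  0.22152786] [3.14094575e+00 1.04961999e-04 1.36178598e+00] [ 0.26597133 -0.10269655 -3.77674092] [-0.09929373 -0.0589277   0.04008584] 0.009180644658195783
```

View pics/l2side.png

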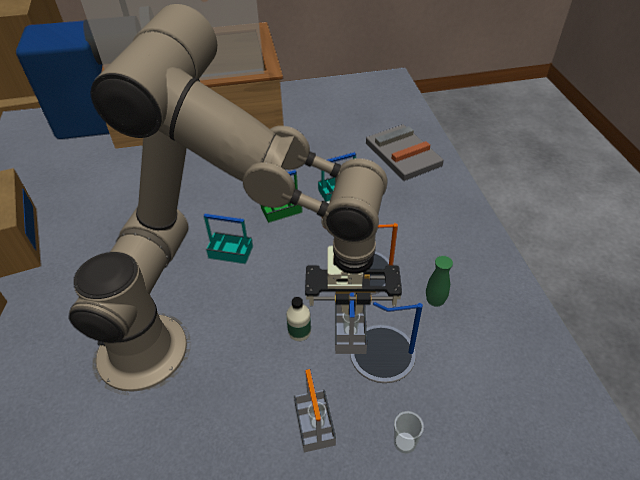

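View pics/l2wrist.png

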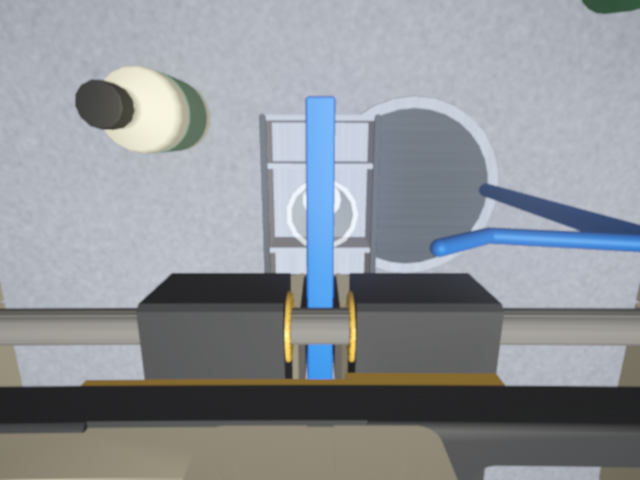

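The basket is level and its glass is standing. The wrist view shows the hook tip at (438,248) and the bend at (492,236), so I measure the seat relative to the tool from here.

```bash
python3 - <<'E'
from h import *
c=pickle.load(open("l2wrist.pkl","rb"))
t=plane(c,438,248,.202);b=plane(c,492,236,.184);q=plane(c,620,241,.194)
print(t,b,q,np.degrees(np.arctan2(*(q-t)[1::-1])))
seat=(b[:2]);print("tip along -12.0 by 30:",t[:2]+.030*np.array([.978,-.208]))
E
python3 tilt.py l2wrist.pkl blue .4908 -.1348 1.362
```

```text
[ 0.54431816 -0.12434903  0.202     ] [ 0.57432941 -0.12998099  0.184     ] [ 0.62513691 -0.14047112  0.194     ] -11.281525816571842
tip along -12.0 by 30: [ 0.57365816 -0.13058903]
s range 0.02436007148783538 0.0793471882968871 lat 0.0002890398960230259 slope deg -0.40782905644941747 z top at s=0,.025 0.22811707136791376 0.2279391193670614 blob [ 306   97   29  165 4353]
```

>>> step_arm(series=[[0, 0.1, -0.02, 0, 0], [0, 0.2, -0.05, 0, 0], [0, 0.3, -0.07, 0, 0], [0, 0.4, -0.1, 0, 0], [0, 0.4, -0.1, 0, 0], [0, 0.4, -0.1, 0, 0], [0, 0.4, -0.1, 0, 0], [0, 0.4, -0.1, 0, 0], [0, 0.3, -0.07, 0, 0], [0, 0.2, -0.05, 0, 0], [0, 0.05, 0, 0, 0], [0, 0, 0, 0, 0]])

```text
time: 13.3
tool_pos: [0.5693, -0.1536, 0.2211]
tool_rot: [-3.141, -0.0, 1.362]
contact_force: [-0.7, -0.2, -2.1]
opening: 0.0092
```

>>> step_arm(series=[[0, 0, 0, -0.15, 0], [0, 0, 0, -0.3, 0], [0, 0, 0, -0.3, 0], [0, 0, 0, -0.2, 0], [0, 0, 0, -0.1, 0], [0, 0, 0, -0.05, 0], [0, 0, 0, 0, 0]])

```text
time: 14.0
tool_pos: [0.5694, -0.1537, 0.1937]
tool_rot: [3.142, 0.0, 1.362]
contact_force: [0.1, -0.4, -2.9]
opening: 0.0092
```

>>> step_arm(series=[[0, 0, 0, -0.08, 0], [0, 0, 0, -0.08, 0], [0, 0, 0, 0, 0], [0, 0, 0, 0, 0]])

```text
time: 14.4
tool_pos: [0.5701, -0.1539, 0.1904]
tool_rot: [3.139, 0.0, 1.362]
contact_force: [2.6, -0.3, 0.3]
opening: 0.0093
```

>>> step_arm(series=[[0, 0, 0, -0.06, 0], [0, 0, 0, 0, 0], [0, 0, 0, 0, 0]])

```text
time: 14.7
tool_pos: [0.5702, -0.154, 0.1897]
tool_rot: [3.138, 0.0, 1.362]
contact_force: [1.0, -0.1, 6.1]
opening: 0.0093
```

```bash
python3 look.py l3 side wrist; python3 - <<'E'
import cv2,numpy as np
a=cv2.imread("pics/l3side.png")[240:400,310:450];b=cv2.imread("pics/l3wrist.png")
cv2.imwrite("pics/l3.png",np.hstack([cv2.resize(a,(350,400),interpolation=2),cv2.resize(b,(450,400))]))
E
```

```text
14.7 [ 0.57024604 -0.15398848  0.18965358] [3.13826140e+00 4.12873327e-04 1.36175931e+00] [ 0.95374707 -0.07933415  6.05566292] [ 0.0798104  -0.31753165 -0.08108324] 0.009339405974619078
```

View pics/l3.png

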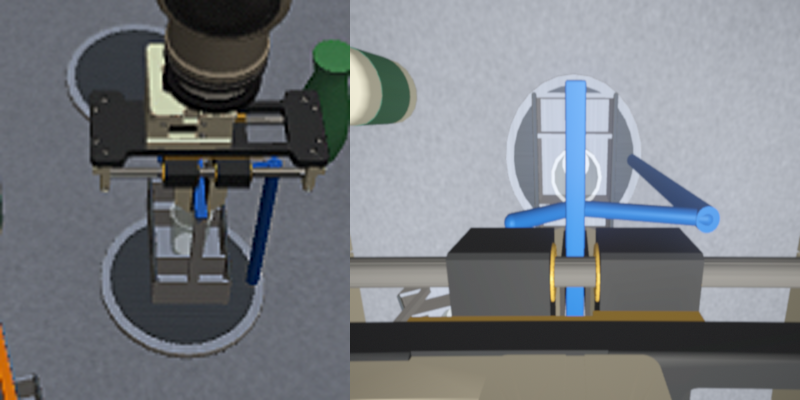

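The bar is over the rod at mid-span and bearing on the hook (fz changed from -3 to +6 N). I ease the press and release.

>>> step_arm(series=[[0, 0.02, 0, 0.05, 0], [0, 0, 0, 0, 0], [0.12, 0, 0, 0, 0], [0.15, 0, 0, 0, 0], [0.2, 0, 0, 0, 0], [0.3, 0, 0, 0, 0], [0.4, 0, 0, 0, 0], [0.4, 0, 0, 0, 0]])

```text
time: 15.6
tool_pos: [0.5698, -0.1537, 0.1893]
tool_rot: [-3.141, -0.0, 1.362]
contact_force: [0.6, -0.2, 0.5]
opening: 0.0352
```

```bash
python3 look.py l4 wrist
```

```text
15.6 [ 0.56979008 -0.15365171  0.18934739] [-3.14128795e+00 -3.05813504e-05  1.36190082e+00] [ 0.56346866 -0.22846735  0.5470871 ] [-0.02918465 -0.10940533  0.02011874] 0.03516625753095144
```

View pics/l4wrist.png

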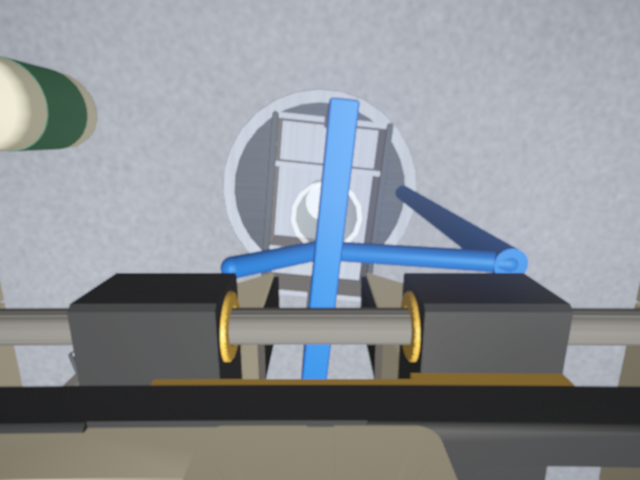

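Released: the bar sits in the bend with a small yaw. I raise the gripper straight up and check.

>>> step_arm(series=[[0.4, 0, 0, 0.2, 0], [0.4, 0, 0, 0.4, 0], [0.4, 0, 0, 0.6, 0], [0.4, 0, 0, 0.8, 0], [0.4, 0, 0, 0.9, 0], [0.4, 0, 0, 0.8, 0], [0.4, 0, 0, 0.6, 0], [0.4, -0.3, 0, 0.3, 0], [0.4, -0.6, 0, 0, 0], [0.4, -0.6, 0, 0, 0], [0.4, -0.6, 0, 0, 0], [0.4, -0.6, -0.2, 0, 0.2]])

```text
time: 16.85
tool_pos: [0.5011, -0.1582, 0.3046]
tool_rot: [-3.141, -0.0, 1.379]
contact_force: [-0.3, -1.1, -0.1]
opening: 0.0368
```

>>> step_arm(series=[[0.6, -0.7, -0.4, 0, 0.3], [0.6, -0.7, -0.4, 0, 0.3], [0.6, -0.7, -0.4, 0, 0.3], [0.6, -0.7, -0.4, 0, 0.3], [0.6, -0.6, -0.3, 0, 0.3], [0.6, -0.3, -0.2, 0, 0.3], [0.6, -0.1, -0.1, 0, 0.3], [0.6, 0, 0, 0, 0.2]])

```text
time: 17.65
tool_pos: [0.4065, -0.2138, 0.3047]
tool_rot: [3.142, 0.0, 1.562]
contact_force: [0.1, -0.8, 0.1]
opening: 0.0551
```

```bash
python3 look.py l5 side wrist;python3 - <<'E'
from h import *
c=pickle.load(open("l5wrist.pkl","rb"));m=mask(c,"orange",(0,0,640,480));n,l,st,ce=cv2.connectedComponentsWithStats(m)
for i in range(1,n):
  if st[i,4]>200:
    ys,xs=np.nonzero(l==i);P=np.array([plane(c,u,v,.14)[:2]*1000 for u,v in zip(xs[::3],ys[::3])],np.float32)
    r=cv2.minAreaRect(P);vx,vy,_,_=cv2.fitLine(P,2,0,.01,.01).ravel();print(ce[i],st[i],r,np.degrees(np.arctan2(vy,vx)))
E
```

```text
17.65 [ 0.40652607 -0.21379052  0.30469248] [3.14158469e+00 1.66544185e-04 1.56176946e+00] [ 0.05460776 -0.78422763  0.1136422 ] [ 0.00332188 -0.09510591  0.03136066] 0.055056859762243046
[286.21428571 264.76497696] [279 225  16  84 868] ((378.2659912109375, -250.72434997558594), (10.143767356872559, 72.23418426513672), 1.794378399848938) -88.58303
[456.9916318  343.46861925] [447 307  21  56 239] ((522.4556274414062, -313.82916259765625), (15.00578784942627, 52.329612731933594), 11.77149772644043) 86.41817
[462.26402137 380.76955361] [ 204  373  422   13 2621] ((488.1919860839844, -355.2325134277344), (11.572607040405273, 372.0840759277344), 89.5380630493164) 0.37544373
```

View pics/l5side.png

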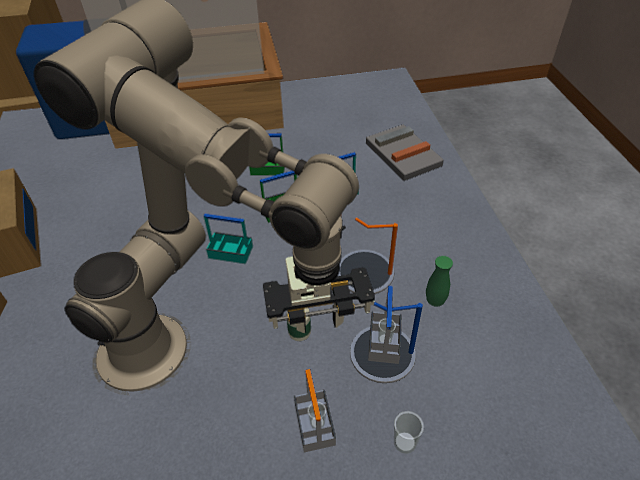

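View pics/l5wrist.png

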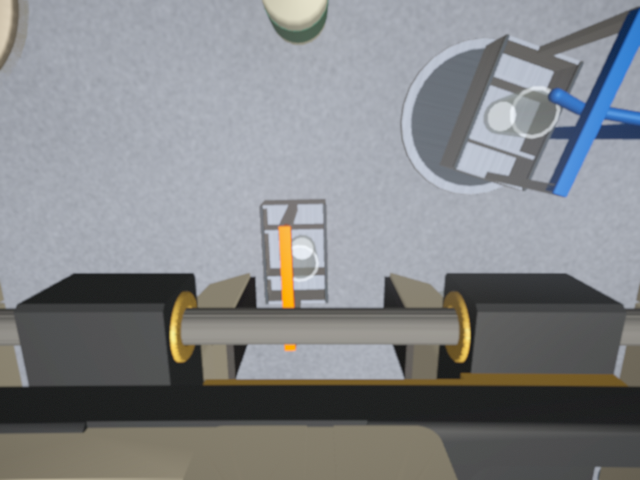

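Blue hangs from its hook with its glass upright and nothing else moved. Orange is next. Its bar is at wrist pixel (286,265), which measures x=0.378 and a centre y of about -0.2697.

>>> step_arm(series=[[0.6, -0.3, -0.3, 0, 0.1], [0.6, -0.5, -0.5, 0, 0.2], [0.6, -0.3, -0.4, 0, 0], [0.6, 0, 0, -0.3, 0], [0.6, 0, 0, -0.6, 0], [0.6, 0, 0, -0.9, 0], [0.6, 0, 0, -0.9, 0], [0.6, 0, 0, -0.9, 0], [0.6, 0, 0, -0.7, 0], [0.6, 0, 0, -0.5, 0], [0.6, 0, 0, 0, 0], [0.6, 0, 0, 0, 0]])

```text
time: 18.95
tool_pos: [0.3801, -0.2434, 0.1845]
tool_rot: [-3.142, -0.0, 1.586]
contact_force: [0.2, -0.7, -0.0]
opening: 0.0551
```

>>> step_arm(series=[[0.6, -0.08, -0.05, -0.4, 0.05], [0.6, 0, 0, -0.6, 0], [0.6, 0, 0, -0.6, 0], [0.6, 0, 0, -0.4, 0], [0.6, 0, 0, 0, 0], [0, 0, 0, 0, 0], [0, 0, 0, 0, 0], [0, 0, 0, 0, 0], [0, 0, 0, 0, 0], [0, 0, 0, 0, 0], [0, 0, 0, 0, 0], [0, 0, 0, 0, 0]])

```text
time: 20.15
tool_pos: [0.378, -0.2449, 0.1345]
tool_rot: [3.141, -0.0, 1.59]
contact_force: [0.9, 0.8, 0.4]
opening: 0.0094
```

>>> step_arm(series=[[0, 0, 0, 0, 0], [0, 0, 0, 0, 0], [0, 0, 0, 0.1, 0], [0, 0, 0, 0.2, 0], [0, 0, 0, 0.3, 0], [0, 0, 0, 0.3, 0], [0, 0, 0, 0.2, 0], [0, 0, 0, 0.1, 0], [0, 0, 0, 0, 0]])

```text
time: 21.05
tool_pos: [0.378, -0.2451, 0.1649]
tool_rot: [3.141, 0.001, 1.59]
contact_force: [-0.8, -0.8, -2.6]
opening: 0.0093
```

```bash
python3 look.py l6 wrist side
```

```text
21.05 [ 0.37799319 -0.24507549  0.16493617] [3.14089848e+00 6.03649081e-04 1.58978505e+00] [-0.83597375 -0.8074     -2.61014539] [ 0.0820388  -0.06460751 -0.01794636] 0.009278052267400971
```

View pics/l6wrist.png

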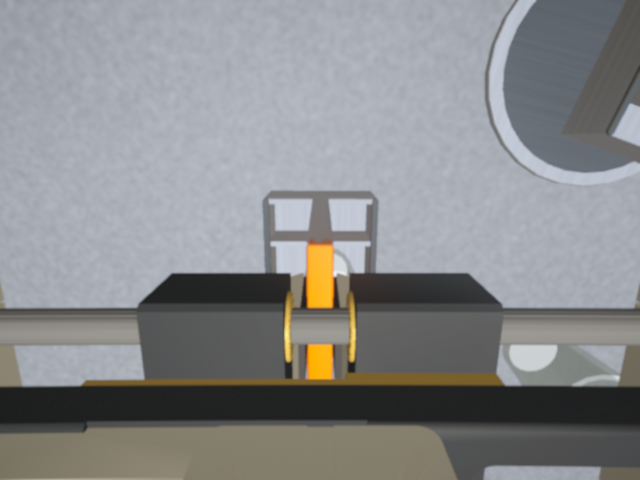

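View pics/l6side.png

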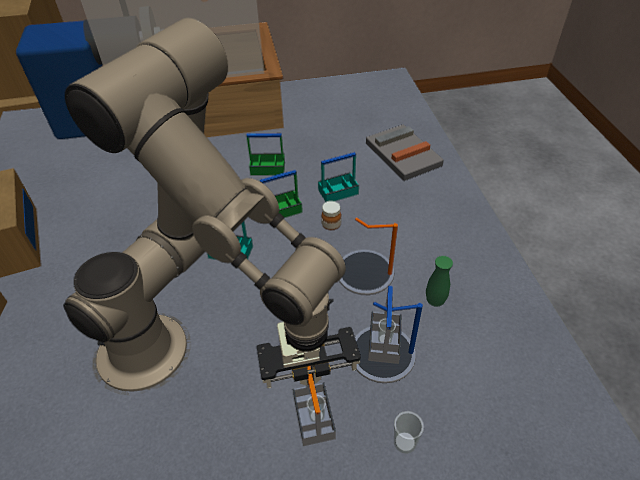

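```bash
sed -i 's/(150,40,500,262)/(150,40,500,271)/' tilt.py; python3 tilt.py l6wrist.pkl orange .3780 -.2451 1.590
python3 - <<'E'
from h import *
c=pickle.load(open("l6wrist.pkl","rb"));print(plane(c,320,242,.171))
S=pickle.load(open("l6side.pkl","rb"))
m,ce,st=blob(mask(S,"orange",(290,355,335,425)));ys,xs=np.nonzero(m);P=np.array([plane(S,u,v,.1685)[:2]*1000 for u,v in zip(xs,ys)],np.float32);print(st,cv2.minAreaRect(P));
for v in (ys.max(),ys.min()): print(plane(S,xs[ys==v].mean(),v,.1685))
E
```

```text
s range 0.02073472153332369 0.030023549780845413 lat 0.00020286081601635948 slope deg 1.1498455628087252 z top at s=0,.025 0.17041932118447956 0.17092110332427496 blob [307 241  26  30 713]
[ 0.37720035 -0.21409848  0.171     ]
[308 374  12  40 203] ((377.76397705078125, -284.70111083984375), (10.443174362182617, 84.604248046875), 1.4105006456375122)
[ 0.37561423 -0.32706904  0.1685    ]
[ 0.37831803 -0.24307202  0.1685    ]
```

>>> step_arm(series=[[0, 0, 0, 0.2, 0], [0, 0, 0, 0.4, 0], [0, 0, 0, 0.6, 0], [0, 0, 0, 0.7, 0], [0, 0, 0, 0.7, 0], [0, 0, 0, 0.7, 0], [0, 0, 0, 0.7, 0], [0, 0, 0, 0.6, 0], [0, 0, 0, 0.4, 0], [0, 0, 0, 0.3, 0], [0, 0, 0, 0.1, 0], [0, 0, 0, 0, 0]])

```text
time: 22.35
tool_pos: [0.3778, -0.2449, 0.2994]
tool_rot: [-3.142, -0.0, 1.59]
contact_force: [-1.0, -0.3, -4.2]
opening: 0.0094
```

>>> step_arm(series=[[0, 0, 0.1, 0, 0], [0, 0.05, 0.2, 0, -0.1], [0, 0.05, 0.35, 0, -0.2], [0, 0.05, 0.5, 0, -0.2], [0, 0.05, 0.6, 0, -0.2], [0, 0.05, 0.6, 0, -0.2], [0, 0.05, 0.6, 0, -0.2], [0, 0.05, 0.6, 0, -0.2], [0, 0.05, 0.6, 0, -0.2], [0, 0.05, 0.6, 0, -0.2], [0, 0.05, 0.6, 0, -0.2], [0, 0.05, 0.6, 0, -0.2]])

```text
time: 23.55
tool_pos: [0.3914, -0.0951, 0.2992]
tool_rot: [-3.141, -0.0, 1.421]
contact_force: [-0.3, 0.8, -3.6]
opening: 0.0094
```

>>> step_arm(series=[[0, 0.05, 0.6, 0, -0.25], [0, 0.05, 0.6, 0, -0.25], [0, 0.05, 0.6, 0, -0.25], [0, 0.05, 0.6, 0, -0.25], [0, 0.05, 0.6, 0, -0.25], [0, 0.05, 0.6, 0, -0.25], [0, 0.05, 0.6, 0, -0.25], [0, 0.05, 0.6, 0, -0.25], [0, 0.05, 0.6, 0, -0.25], [0, 0.05, 0.6, 0, -0.25], [0, 0.05, 0.5, 0, -0.1], [0, 0.05, 0.3, 0, 0]])

```text
time: 24.75
tool_pos: [0.4063, 0.0749, 0.2992]
tool_rot: [-3.141, -0.0, 1.214]
contact_force: [0.3, 0.7, -3.6]
opening: 0.009
```

>>> step_arm(series=[[0, 0.15, 0.15, 0, -0.12], [0, 0.3, 0.3, 0, 0], [0, 0.45, 0.45, 0, 0], [0, 0.5, 0.5, 0, 0], [0, 0.5, 0.5, 0, 0], [0, 0.5, 0.5, 0, 0], [0, 0.5, 0.5, 0, 0], [0, 0.5, 0.5, 0, 0], [0, 0.5, 0.5, 0, 0], [0, 0.4, 0.35, 0, 0], [0, 0.25, 0.2, 0, 0], [0, 0.1, 0.05, 0, 0]])

```text
time: 25.95
tool_pos: [0.5235, 0.1866, 0.2989]
tool_rot: [-3.141, 0.0, 1.204]
contact_force: [-0.8, -0.6, -3.6]
opening: 0.0094
```

>>> step_arm(series=[[0, 0, 0, -0.2, 0], [0, 0, 0, -0.4, 0], [0, 0, 0, -0.6, 0], [0, 0, 0, -0.6, 0], [0, 0, 0, -0.5, 0], [0, 0, 0, -0.4, 0], [0, 0, 0, -0.2, 0], [0, 0, 0, -0.15, 0], [0, 0, 0, 0, 0], [0, 0, 0, 0, 0]])

```text
time: 26.95
tool_pos: [0.5231, 0.1863, 0.2237]
tool_rot: [3.141, -0.001, 1.204]
contact_force: [-0.0, -0.6, -3.4]
opening: 0.0096
```

```bash
python3 look.py l7 wrist side
```

```text
26.95 [0.52313026 0.18634155 0.22369638] [ 3.14071569e+00 -5.16283891e-04  1.20413981e+00] [-0.02170476 -0.60125898 -3.37982268] [ 0.05315438 -0.0438356  -0.01667399] 0.009599039318978828
```

View pics/l7wrist.png

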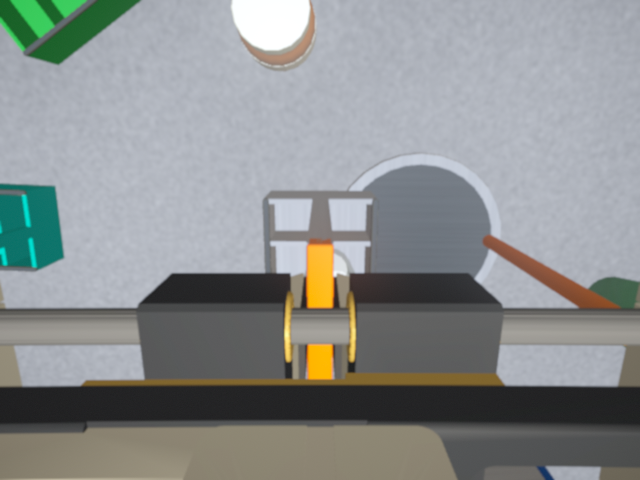

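View pics/l7side.png

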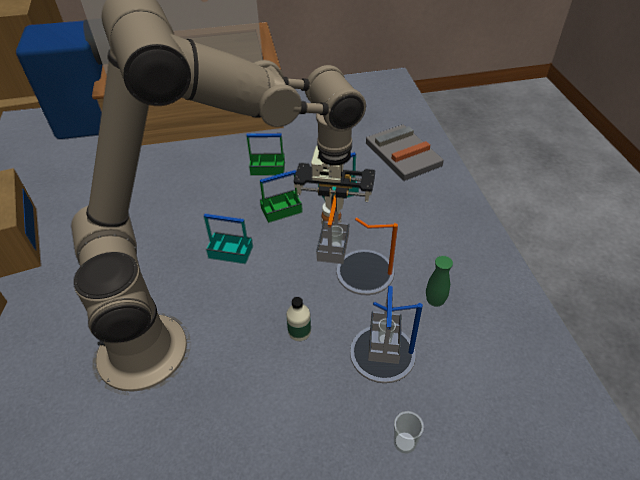

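```bash
python3 - <<'E'
from h import *
S=pickle.load(open("l7side.pkl","rb"))
m,ce,st=blob(mask(S,"orange",(322,190,345,226)));ys,xs=np.nonzero(m);print(st)
d=np.array([np.cos(1.204),np.sin(1.204)]);t=np.array([.5231,.1863])
P=np.array([plane(S,u,v,.2275)[:2]-t for u,v in zip(xs,ys)]);print("s",(P@d).min(),"lat med",np.median(P@[-d[1],d[0]]),"pred px end",proj(S,[*(t-.081*d),.225]),xs[ys==ys.max()],ys.max())
cv2.imwrite("pics/l7c.png",cv2.resize(S["pixels"][180:300,300:410],(700,600)[::1],interpolation=2))
E
```

```text
[323 195  13  31 132]
s -0.0820993356595726 lat med 0.002135927126589429 pred px end [329.43667426 225.35019883] [330] 225
```

View pics/l7c.png

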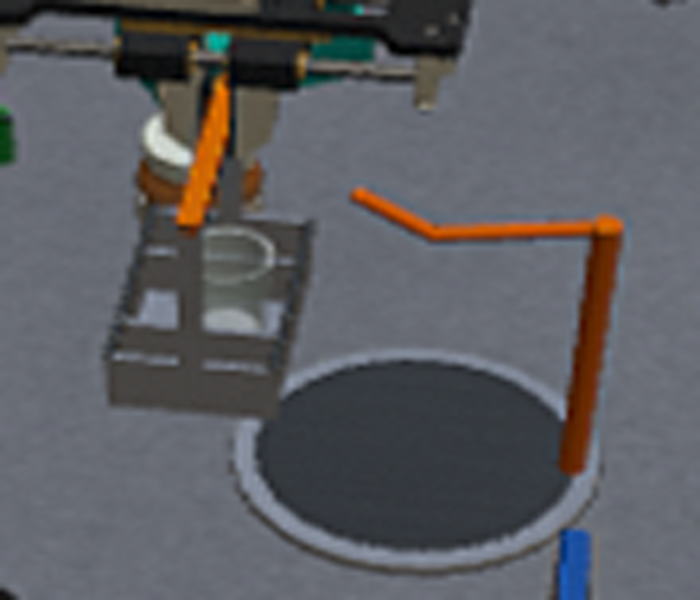

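>>> step_arm(series=[[0, 0.1, -0.04, 0, 0], [0, 0.2, -0.08, 0, 0], [0, 0.3, -0.11, 0, 0], [0, 0.4, -0.15, 0, 0], [0, 0.4, -0.15, 0, 0], [0, 0.4, -0.15, 0, 0], [0, 0.4, -0.15, 0, 0], [0, 0.4, -0.15, 0, 0], [0, 0.35, -0.13, 0, 0], [0, 0.25, -0.09, 0, 0], [0, 0.14, -0.05, 0, 0], [0, 0, 0, 0, 0]])

```text
time: 28.25
tool_pos: [0.6067, 0.1549, 0.2231]
tool_rot: [3.142, 0.0, 1.204]
contact_force: [-0.9, -0.2, -3.7]
opening: 0.0091
```

>>> step_arm(series=[[0, 0, 0, -0.15, 0], [0, 0, 0, -0.3, 0], [0, 0, 0, -0.3, 0], [0, 0, 0, -0.2, 0], [0, 0, 0, -0.15, 0], [0, 0, 0, -0.1, 0], [0, 0, 0, 0, 0]])

```text
time: 28.95
tool_pos: [0.6066, 0.155, 0.1932]
tool_rot: [3.141, -0.0, 1.204]
contact_force: [-0.3, -0.1, -3.1]
opening: 0.0092
```

```bash
python3 look.py l8 side; python3 - <<'E'
from h import *
S=pickle.load(open("l8side.pkl","rb"))
cv2.imwrite("pics/l8c.png",cv2.resize(S["pixels"][180:300,310:430],(600,600),interpolation=2))
E
```

```text
28.95 [0.60655519 0.1549783  0.19319725] [ 3.14107055e+00 -9.07312805e-06  1.20421958e+00] [-0.26599478 -0.14180498 -3.05261796] [ 0.06751892 -0.15139235 -0.03731591] 0.009171952299407904
```

View pics/l8c.png

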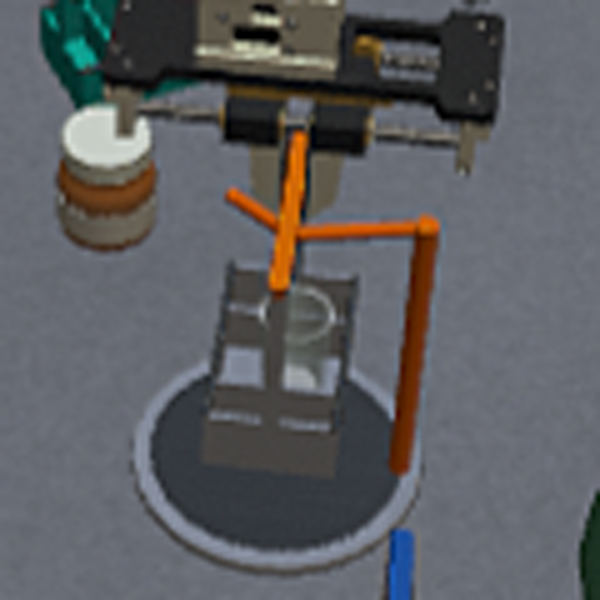

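Side crop: the bar runs from (298,135) to (282,290) and crosses the rod right at its bend, about (293,230). Now I lower gently.

>>> step_arm(series=[[0, 0, 0, -0.06, 0], [0, 0, 0, -0.05, 0], [0, 0, 0, 0, 0], [0, 0, 0, 0, 0]])

```text
time: 29.4
tool_pos: [0.6071, 0.155, 0.1915]
tool_rot: [3.139, -0.001, 1.204]
contact_force: [2.4, -0.2, 3.4]
opening: 0.0094
```

>>> step_arm(series=[[0, 0, 0, -0.05, 0], [0, 0, 0, 0, 0], [0, 0, 0, 0, 0]])

```text
time: 29.7
tool_pos: [0.6073, 0.155, 0.1908]
tool_rot: [3.138, -0.001, 1.204]
contact_force: [2.0, -0.6, 8.0]
opening: 0.0094
```

Fx is +2 N with contact about 2 mm early, so the bar is on the tip slope. I shift about 3 mm toward the post.

>>> step_arm(series=[[0, 0, 0, 0.12, 0], [0, 0.06, -0.02, 0, 0], [0, 0.06, -0.02, 0, 0], [0, 0, 0, -0.06, 0], [0, 0, 0, -0.05, 0], [0, 0, 0, 0, 0], [0, 0, 0, 0, 0]])

```text
time: 30.4
tool_pos: [0.6096, 0.154, 0.1898]
tool_rot: [3.141, -0.0, 1.204]
contact_force: [0.9, -1.0, 2.7]
opening: 0.0095
```

>>> step_arm(series=[[0, 0, 0, 0.02, 0], [0, 0, 0, 0, 0], [0.12, 0, 0, 0, 0], [0.15, 0, 0, 0, 0], [0.2, 0, 0, 0, 0], [0.3, 0, 0, 0, 0], [0.4, 0, 0, 0, 0], [0.4, 0, 0, 0, 0], [0.4, 0, 0, 0, 0]])

```text
time: 31.3
tool_pos: [0.6094, 0.1541, 0.19]
tool_rot: [3.142, 0.0, 1.204]
contact_force: [0.2, -0.3, -0.4]
opening: 0.0366
```

```bash
python3 look.py l9 side wrist; python3 - <<'E'
from h import *
S=pickle.load(open("l9side.pkl","rb"));W=pickle.load(open("l9wrist.pkl","rb"))
cv2.imwrite("pics/l9c.png",np.hstack([cv2.resize(S["pixels"][180:300,310:430],(400,400),interpolation=2),cv2.resize(W["pixels"],(400,400))]))
E
```

```text
31.3 [0.60936287 0.15406293 0.1899835 ] [3.14156830e+00 2.71196692e-05 1.20421423e+00] [ 0.24402683 -0.30605997 -0.40200491] [ 0.00876558 -0.08985376 -0.0056088 ] 0.03655879477837522
```

View pics/l9c.png

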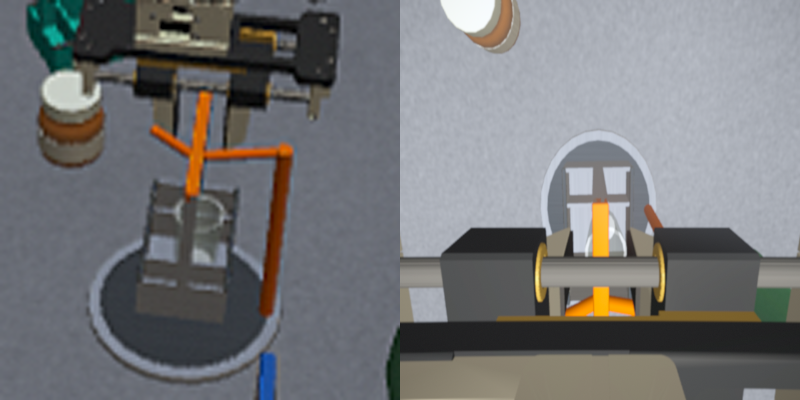

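Orange hangs in its bend and is free between the open fingers. I withdraw upward and then away.

>>> step_arm(series=[[0.4, 0, 0, 0.2, 0], [0.4, 0, 0, 0.4, 0], [0.4, 0, 0, 0.6, 0], [0.4, 0, 0, 0.8, 0], [0.4, 0, 0, 0.9, 0], [0.4, 0, 0, 0.8, 0], [0.4, 0, 0, 0.6, 0], [0.4, -0.3, 0, 0.4, 0], [0.4, -0.6, 0, 0.2, 0], [0.4, -0.8, 0, 0, 0], [0.4, -0.9, 0, 0, 0], [0.4, -0.9, 0, 0, 0]])

```text
time: 32.6
tool_pos: [0.5204, 0.154, 0.3127]
tool_rot: [-3.142, 0.0, 1.204]
contact_force: [0.9, 0.2, -0.1]
opening: 0.037
```

>>> step_arm(series=[[0.4, -0.9, 0, 0, 0], [0.4, -0.9, 0, 0, 0], [0.4, -0.9, 0, 0, 0], [0.4, -0.8, 0, 0, 0], [0.4, -0.6, 0.2, 0, 0], [0.4, -0.4, 0.2, 0, 0], [0.4, -0.1, 0.2, 0, 0], [0.4, 0, 0.2, 0, 0], [0.4, 0, 0, 0, 0], [0.4, 0, 0, 0, 0]])

```text
time: 33.6
tool_pos: [0.4074, 0.1742, 0.3122]
tool_rot: [-3.141, 0.0, 1.205]
contact_force: [0.3, -0.1, 0.4]
opening: 0.0368
```

```bash
python3 look.py m1 side top wrist; python3 - <<'E'
from h import *
S=pickle.load(open("m1side.pkl","rb"));T=pickle.load(open("m1top.pkl","rb"))
cv2.imwrite("pics/m1c.png",np.hstack([cv2.resize(S["pixels"][200:390,320:460],(440,597),interpolation=2),cv2.resize(T["pixels"][170:270,300:360],(358,597),interpolation=2)]))
E
```

```text
33.6 [0.40737317 0.17420009 0.31221901] [-3.14145925e+00  3.64679223e-04  1.20450529e+00] [ 0.34904139 -0.10344826  0.40001584] [-0.0535114  -0.1375908   0.01048858] 0.03684722680280658
```

View pics/m1c.png

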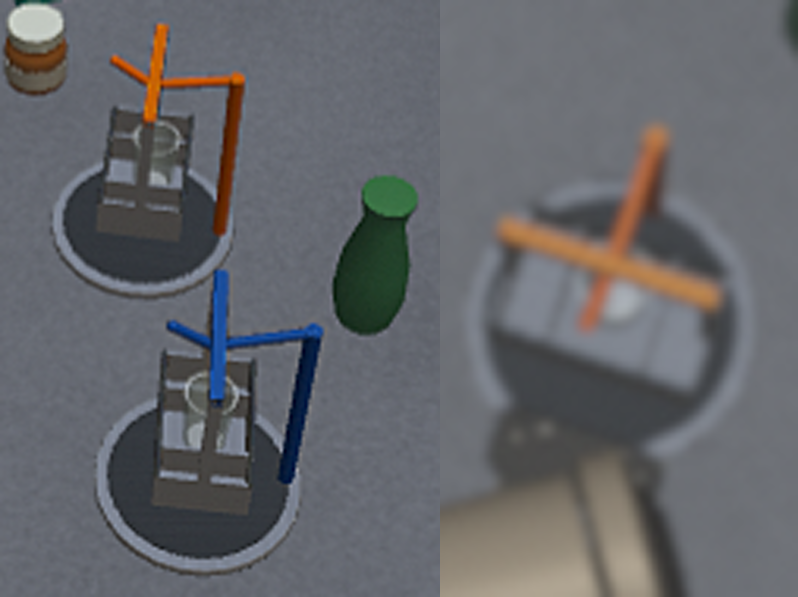

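View pics/m1top.png

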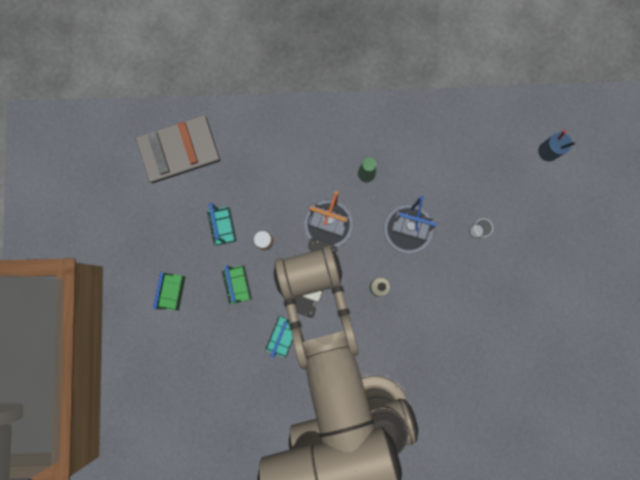

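View pics/m1side.png

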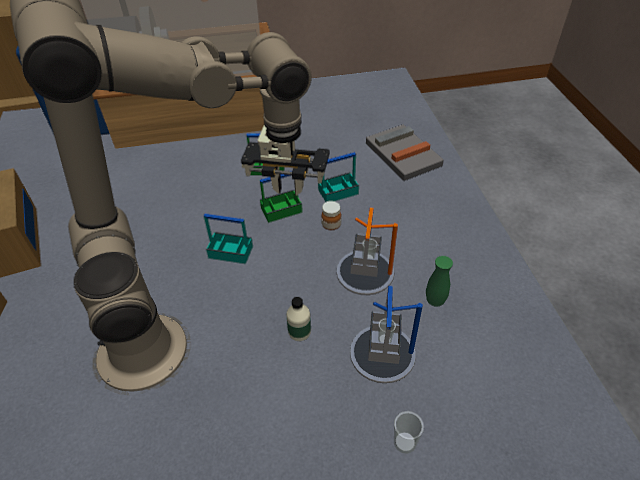

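Both hang with their glasses upright. I triangulate the bar ends for level and centring, and check that the bystanders have not moved.

```bash
python3 - <<'E'
from h import *
S=pickle.load(open("m1side.pkl","rb"));T=pickle.load(open("m1top.pkl","rb"))
K=330
# side ends from crop scale (440/140, 597/190), top bar ends from masks
sx=440/140;sy=597/190
sp=lambda x,y:(320+x/sx-.35,200+y/sy-.35)
for n,hi,lo,seat in(("or",(163,27),(149,121),(.597,.131)),("bl",(221,272),(217,402),(.5743,-.1297))):
    col="orange" if n=="or" else "blue"
    # depth on bar, side
    b=(360,200,380,242) if n=="or" else (382,284,396,332)
    m=mask(S,col,b);P=[]
    for v,u in zip(*np.nonzero(m)):
        z=S["range_z"][v,u]
        if z>0:
            o,d=ray(S,u,v);p=o+d*z
            if p[2]>.186:P.append(p)
    P=np.array(P);c=P.mean(0);w=np.linalg.svd(P-c)[2][0]
    s=(P-c)@w;mid=c+w*(s.max()+s.min())/2
    print(n,len(P),"len",np.ptp(s),"mid",mid,"slope deg",np.degrees(np.arcsin(w[2])),"yaw",np.degrees(np.arctan2(w[1],w[0])),"off seat along bar",(mid[:2]-seat)@w[:2])
d=pickle.load(open("d0.pkl","rb"))
for n,b in(("bottle",(280,290,320,345)),("vase",(420,250,460,312)),("tumbler",(385,405,430,458))):
    x0,y0,x1,y1=b;print(n,np.abs(S["pixels"][y0:y1,x0:x1].astype(int)-d["side"]["pixels"][y0:y1,x0:x1]).mean())
x0,y0,x1,y1=248,228,278,252;print("jar(top)",np.abs(T["pixels"][y0:y1,x0:x1].astype(int)-d["top"]["pixels"][y0:y1,x0:x1]).mean())
E
```

```text
or 148 len 0.111765326426355 mid [0.59975987 0.12999181 0.1940708 ] slope deg 0.6502989450482777 yaw -110.10731999837505 off seat along bar -2.0474325165165803e-06
bl 206 len 0.11495761052746206 mid [ 0.57604732 -0.12957437  0.19429676] slope deg 0.8481558480736763 yaw -107.9779233743804 off seat along bar -0.0006587328065591036
bottle 1.8598484848484849
vase 1.6561827956989248
tumbler 1.8839972047519218
jar(top) 2.5842592592592593
```

Both bars are level within 1° and centred within 1 mm, with tops at 0.194 m (seat height plus 5 mm). The bystanders have not moved.

```bash
python3 -c "
from cell import hand_in;print(hand_in())"
```

```text
the job is handed in; nothing more can be done
None
```

Both steel baskets are hanging on their own hooks, blue on blue and orange on orange. The job was handed in at about 34 s of the 61 s allowed, and the hand-in gave no verdict.

**How they were hung:** I gripped each bar 25 mm off its middle so the fingers cleared the hook rod. Each basket was carried above the bottle, lowered onto the hook's bend until the hook took the load, and then released.

**Last checks:**
- **Level:** the bars slope about 0.65° (orange) and 0.85° (blue).
- **Centring:** both bars are hooked within about 1 mm of their middle and sit at seat height.
- **Glasses:** both are upright in their baskets.
- **Bystanders:** the bottle, vase, jar and tumbler look unchanged from the first pictures.
- **Robot:** the gripper is well clear of everything.

**What disagreed:**
- **Blue:** its bar turned slightly on release and hangs about 6° off square to its hook.
- **Orange:** its bar first touched the hook's tip slope early, so I lifted it slightly and moved it about 3 mm towards the post before releasing.

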